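# Change the coupling on the peeler drive

## Robot

A 6-joint arm with a two-finger parallel gripper is mounted at the origin on the work surface. World frame = base frame: x ahead of the robot, y to its left, z up, the work surface at z = 0. Lengths are in m, angles in rad, forces in N, time in s.
With the tool pointing down it reaches from about 0.35 to 0.775 m from the base axis. Payload 7.3 kg.
Tool frame: the origin (TCP) lies between the finger pads; the fingertips stand 17 mm ahead of it and the grasp point (between the pads) lies 2 mm behind it; z points along the fingers, y is the direction in which the jaws open and shut (so a half turn about z gives the same grasp; the last joint's range is limited). The gripper opens to 92 mm and grips with 3 to 60 N. Pads are 19 mm wide; open, the fingers measure 130 mm over their backs; the gripper's body (75 mm by 190 mm) begins 47 mm behind the grasp point.
Start: joints at [-1.374, 0.342, 1.524, -0, 1.275, -0.146], TCP at [0.176, -0.494, 0.244] pointing down, gripper open.
Joint ranges: [-2.53, 2.53], [-0.77, 2.02], [0.04, 2.7], [-1, 4.14], [0.28, 2.66], [-3.11, 3.11]. Speed limits (rad/s): [2.57, 2.57, 3.14, 3.14, 3.14, 3.14].

## Interface

Orientations are given as [roll, pitch, yaw] about the fixed x, y, z axes, in that order (R = Rz(yaw) Ry(pitch) Rx(roll)).
In Python, from cell import sensors, vision, hand_in gives the robot as it stands.
- The arm moves only by the tool step_arm, never from a script. Its argument "series" is a list of rows, each a list of 5 numbers: the opening, from 0 (shut) to 1 (fully open), then the shift along the world's x, y, z each as a share of 25 mm, from -1 to 1, then the turn about the world's z as a share of 0.08 rad, from -1 to 1. A call has 1 to 12 rows; each row shifts and turns the commanded pose from where the row before left it; what a row does not reach is not made up. A row lasts 1/10 s, in which the tool goes at most 50 mm and 8.59 degrees, less where a joint would pass 70% of its speed; a pose out of reach is approached as far as the arm can. A call with a number of a shift or a turn outside -1 to 1 is refused whole. A call with a gripper value outside its range is refused whole. The fingers move at their own pace and stop on an object; "squeeze" is the grip in N (left out, the last holds). Time passes only in rows, so rows that do not move let the fingers close. It gives the time, the measured TCP pose, the force and the opening at its end, in the units of the state.
- sensors.observe(): the state, without advancing time (a new reading comes with each control period).
- vision.read_camera(name): name is "scene" or "top"; returns a dict with "pixels" (384x512x3 uint8, blue, green, red), "range_z" (384x512 float32, m along the optical axis (not along the pixel's ray), 0 where there is no reading), "camera_matrix" (3x3 intrinsics, pixels), "pose" (4x4, takes a point from camera to world coordinates). Camera axes: x right, y down, z forward; pixel columns grow to the right and rows downward; lengths in m; the calibration is good to about 2 mm. A picture is of the moment at which its call begins.
- hand_in(): hands the job in, once; it reports no verdict.
The state is a dict: "time": time; "qpos": joint angles; "qvel": joint speeds; "joint_efforts": joint torques, N m; "tool_pos": TCP position; "tool_rot": TCP orientation; "contact_force": force on the tool from outside, world axes, zero at the start; "torque": the same for the moment, N m; "opening": finger opening in m.
Only numpy, scipy, OpenCV 4.12 (cv2) and the standard library are available. Lean on these libraries where they do the work, as an engineer would, in place of code of your own. Each camera call takes 0.05 s, during which the arm holds its last target.

## Task

Fit the claw coupling to the peeler's drive. First move the shaker and the square bottle that stand in front of it out of the parts rack into the white tray, before you touch the coupling; take the plain collar out of the drive's round seat and leave it lying flat in the white tray, and set the coupling into the seat with its claws up. Then put the shaker and the bottle back upright in the rack, each in the place where it stood at the start; never tip them over, and leave the wrench, the jar and the mug alone.

Things in the scene. Friction and masses are not known exactly. Their poses are not given: they have to be found in the camera images.
- coupling_mid (a point): Claw coupling to be fitted: loose bare steel round hub, 44 mm diameter, 28 mm high, with three claws on top (42 mm high in all). Stands at the back of the rack, about 56 mm behind the line of the shaker and the bottle. Point: its centre, 21 mm above its underside; z is its axis, up.
- collar_mid (a point): Plain collar: loose bare steel ring, 44 mm outer diameter, 20 mm bore, 30 mm high, at the start in the round seat of the drive. Point: its centre, 15 mm above its underside; z is its axis.
- shaker_mid (a point): Shaker: loose round bare-metal can, 48 mm diameter, straight-sided up to 76 mm, domed top, 95 mm high. Stands at the front left or front right of the rack. Point: its centre, 47.5 mm above its underside; z up.
- bottle_mid (a point): Square bottle: loose white plastic, 46 x 46 mm, flat-sided up to 76 mm, round grey cap of 34 mm diameter on top, 95 mm high in all. Stands at the other front place of the rack, its sides nearly parallel to the rack's. Point: its centre, 47.5 mm above its underside; x and y along its sides, z up.
- rack: Parts rack: fixed bare-metal shallow pan, 150 (x) x 190 (y) mm, rim 12 mm high, floor 4 mm thick, with flat black rubber pads under its three things. Origin: centre of its underside, on the bench; its x points to the back, y to the left. Front places about (-34, +43) and (-34, -43) mm, back place about (22, 0) mm.
- tray: Side tray: fixed white plastic open tray, outside 190 x 190 mm, rim 20 mm high, walls and floor 4 mm thick, empty at the start. Origin: centre of its underside, on the bench; x and y along its sides.
- drive: Peeler drive: fixed grey block, 130 x 130 x 30 mm, with a black motor (56 mm diameter, 55 mm long, top 58 mm above the bench) on its +x side. On the middle of its top is the seat, a shallow dark steel dish, 84 mm outside and 68 mm inside diameter, inner floor 34 mm and rim 40 mm above the bench. Origin: centre of the underside, on the bench, on the seat's axis.
- wrench: Bystander: loose steel wrench, 170 mm long, lying on the bench beyond the middle of the work. Origin: underside at the middle of its length; x along it.
- jar: Bystander: loose jar with a black cap, 68 mm diameter, 70 mm high, on the bench at the far left or far right. Origin: centre of its underside.
- mug: Bystander: loose white mug, 76 mm diameter, 85 mm high, handle at its +y, on the bench at the far right or far left. Origin: centre of its underside.
There are look-alikes about, which are no part of the job. Leave any red look-alike of the part that bears shaker_mid alone. Leave any green look-alike of the part that bears bottle_mid alone.

How it is judged:
On the way, in this order (a step that is already met when the one before it is completed fails the run):
1. the shaker and the bottle both stand upright on the tray's floor while the coupling is still where it was (within 20 mm) (x of shaker_mid in the frame of tray between -0.09 and 0.09 m and y of shaker_mid in the frame of tray between -0.09 and 0.09 m and z of shaker_mid in the frame of tray between 0.0455 and 0.0575 m and angle between each of shaker_mid, bottle_mid's own z axis and vertical below 0.12 rad and x of bottle_mid in the frame of tray between -0.09 and 0.09 m and y of bottle_mid in the frame of tray between -0.09 and 0.09 m and z of bottle_mid in the frame of tray between 0.0455 and 0.0575 m and distance of coupling_mid from where it was at the start of the episode below 0.02 m), for 0.2 s.
2. the coupling sits in the drive's seat and the collar lies flat in the tray, with the shaker and the bottle still in the tray (horizontal distance between coupling_mid and drive below 0.014 m and z of coupling_mid in the frame of drive between 0.051 and 0.059 m and angle between coupling_mid's own z axis and vertical below 0.1 rad and x of collar_mid in the frame of tray between -0.09 and 0.09 m and y of collar_mid in the frame of tray between -0.09 and 0.09 m and z of collar_mid in the frame of tray between 0.013 and 0.025 m and angle between each of collar_mid, shaker_mid, bottle_mid's own z axis and vertical below 0.12 rad and x of shaker_mid in the frame of tray between -0.09 and 0.09 m and y of shaker_mid in the frame of tray between -0.09 and 0.09 m and z of shaker_mid in the frame of tray between 0.0455 and 0.0575 m and x of bottle_mid in the frame of tray between -0.09 and 0.09 m and y of bottle_mid in the frame of tray between -0.09 and 0.09 m and z of bottle_mid in the frame of tray between 0.0455 and 0.0575 m), for 0.2 s.
At the end, for the whole second after the job is handed in: The coupling stands claws up in the drive's seat, flat on its floor, within 14 mm of the axis; the collar lies flat on the tray's floor; the shaker and the bottle stand upright in the rack, each within 15 mm of where it stood at the start; all released and at rest (horizontal distance between coupling_mid and drive below 0.014 m and z of coupling_mid in the frame of drive between 0.051 and 0.059 m and angle between each of coupling_mid, shaker_mid, bottle_mid's own z axis and vertical below 0.1 rad and x of collar_mid in the frame of tray between -0.09 and 0.09 m and y of collar_mid in the frame of tray between -0.09 and 0.09 m and z of collar_mid in the frame of tray between 0.013 and 0.025 m and angle between collar_mid's own z axis and vertical below 0.12 rad and distance of each of shaker_mid, bottle_mid from where it was at the start of the episode below 0.015 m and linear speed of each of shaker, bottle, coupling, collar below 0.02 m/s and contact force between each of shaker, bottle, coupling, collar and the fingers below 0.2 N); the robot touches nothing.
It fails at once if the shaker is tipped over (angle between shaker_mid's own z axis and vertical above 0.6 rad).
It fails at once if the bottle is tipped over (angle between bottle_mid's own z axis and vertical above 0.6 rad).
It fails at once if the wrench is pushed out of its place (more than 25 mm) (distance of wrench from where it was at the start of the episode above 0.025 m).
It fails at once if the jar is pushed out of its place (more than 25 mm) (distance of jar from where it was at the start of the episode above 0.025 m).
It fails at once if the mug is pushed out of its place (more than 25 mm) (distance of mug from where it was at the start of the episode above 0.025 m).
It also fails if it takes over 128 s, if anything falls off the work surface, if the arm or the gripper's body presses on something with over 40 N, if the wrist force passes 120 N, or if a joint passes its speed limit or range.

## Working session

There is one attempt and no reset: what is moved stays moved. The work goes in short steps, Python scripts to look and compute and a tool call to move; the robot and the scene stay as the last step left them, time stands still between calls to the robot, and variables do not carry over. Pictures are saved under pics/ and viewed, and the job is handed in when it is done.

Besides the shell and the picture viewer there is one more tool, called after "Call:" by a JSON object that holds its "method" and its "body". step_arm: Moves the arm, as the interface text tells. Its arguments: {"type":"object","properties":{"series":{"type":"array","items":{"type":"array","items":{"type":"number","minimum":-1,"maximum":1}}},"squeeze":{"type":"number"}},"required":["series"]}

```bash
mkdir -p pics; ls
cat > h.py <<'E'
import numpy as np, cv2
from cell import sensors, vision
def cam(n,tag):
    c=vision.read_camera(n); cv2.imwrite(f'pics/{n}_{tag}.png',c['pixels']); np.savez(f'pics/{n}_{tag}.npz',**c); return c
def pts(c):
    K=c['camera_matrix'];d=c['range_z'];v,u=np.mgrid[:d.shape[0],:d.shape[1]]
    p=np.stack([(u-K[0,2])/K[0,0]*d,(v-K[1,2])/K[1,1]*d,d,np.ones_like(d)],-1)@c['pose'].T
    p=p[...,:3]; p[d<=0]=np.nan; return p
def ray(c,u,v,z):
    K=c['camera_matrix'];T=c['pose'];r=T[:3,:3]@np.array([(u-K[0,2])/K[0,0],(v-K[1,2])/K[1,1],1]);o=T[:3,3]
    return o+r*(z-o[2])/r[2]
def load(n,tag): return dict(np.load(f'pics/{n}_{tag}.npz'))
E
python3 - <<'E'
from h import *
for n in('scene','top'):
    c=cam(n,'0');print(n,c['pose'].round(3),c['camera_matrix'].round(1))
print(sensors.observe())
E
```

```text
pics
scene [[ 0.622  0.523 -0.583  1.231]
 [ 0.783 -0.394  0.482 -0.542]
 [ 0.022 -0.756 -0.654  0.761]
 [ 0.     0.     0.     1.   ]] [[447.9   0.  251.7]
 [  0.  447.9 189.4]
 [  0.    0.    1. ]]
top [[ 0.012 -0.992  0.126  0.446]
 [-1.    -0.014 -0.019 -0.005]
 [ 0.021 -0.126 -0.992  1.125]
 [ 0.     0.     0.     1.   ]] [[421.    0.  255.6]
 [  0.  421.  195.4]
 [  0.    0.    1. ]]
{'time': 0.1, 'qpos': array([-1.37401254e+00,  3.42662705e-01,  1.52488197e+00,  2.85668320e-05,
        1.27540197e+00, -1.46013124e-01]), 'qvel': array([-7.81948099e-05, -2.26377893e-03, -1.47245345e-03,  1.04093917e-03,
        2.82942749e-04, -2.08382663e-03]), 'joint_efforts': array([ 2.13184561e-03, -4.32004058e+01, -2.44694942e+01,  7.19566480e-02,
        5.26614266e-02, -6.42756709e-05]), 'tool_pos': array([ 0.17642312, -0.49412788,  0.24312323]), 'tool_rot': array([-3.14025705e+00, -2.24025214e-04,  3.42788425e-01]), 'contact_force': array([-0.08730156, -0.27717139, -0.64047967]), 'torque': array([ 0.02218728,  0.00474151, -0.00024916]), 'opening': 0.091653787647}
```

View pics/scene_0.png

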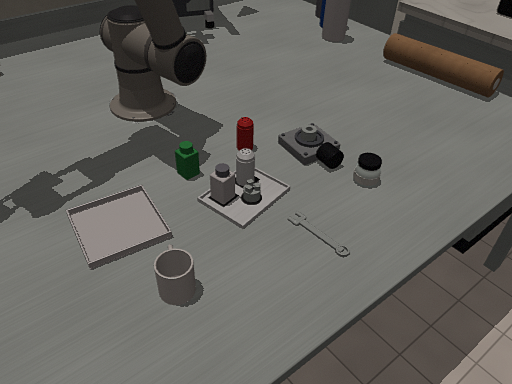

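View pics/top_0.png

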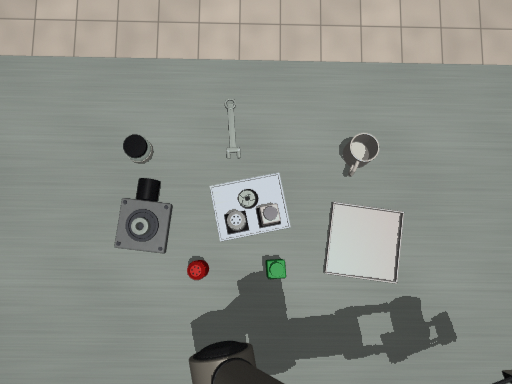

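The top view shows the rack around (250,207), the tray at (364,242) and the drive at (142,225). Candidates for the shaker are the silver one at (236,220), inside the rack, and the red one at (198,270), which is a look-alike. For the bottle they are the white/grey one at (269,214), inside the rack, and the green one at (276,268), also a look-alike. I'll confirm these in a crop and measure.

Run:
```python
from h import *
c=load('top','0');s=load('scene','0')
a=cv2.resize(c['pixels'][165:285,100:300],None,fx=4,fy=4,interpolation=cv2.INTER_CUBIC)
cv2.imwrite('pics/crop0.png',a)
b=cv2.resize(s['pixels'][105:235,165:305],None,fx=4,fy=4,interpolation=cv2.INTER_CUBIC)
cv2.imwrite('pics/crop0s.png',b)
p=pts(c);ps=pts(s)
def show(nm,m,q):
    if m.sum()<3: print(nm,'none');return
    x=q[m]; print(nm,m.sum(),'med',np.nanmedian(x,0).round(4),'min',x.min(0).round(4),'max',x.max(0).round(4), 'mid',((x.min(0)+x.max(0))/2).round(4))
for tag,q in(('top',p),('scene',ps)):
    print(tag)
    z=q[...,2]
    # approx areas
    def box(x0,x1,y0,y1,z0,z1): return (q[...,0]>x0)&(q[...,0]<x1)&(q[...,1]>y0)&(q[...,1]<y1)&(z>z0)&(z<z1)
    if tag=='top':
        for (u,v) in((236,220),(269,214),(247,199),(364,242),(142,225),(198,270),(276,268),(140,226)): print(u,v,p[v,u].round(3))
```

```text
top
236 220 [0.516 0.022 0.097]
269 214 [ 0.531 -0.058  0.1  ]
247 199 [ 0.575 -0.004  0.034]
364 242 [ 0.468 -0.317  0.004]
142 225 [0.504 0.265 0.034]
198 270 [0.394 0.111 0.096]
276 268 [ 0.401 -0.077  0.096]
140 226 [0.501 0.271 0.031]
scene
```

View pics/crop0.png

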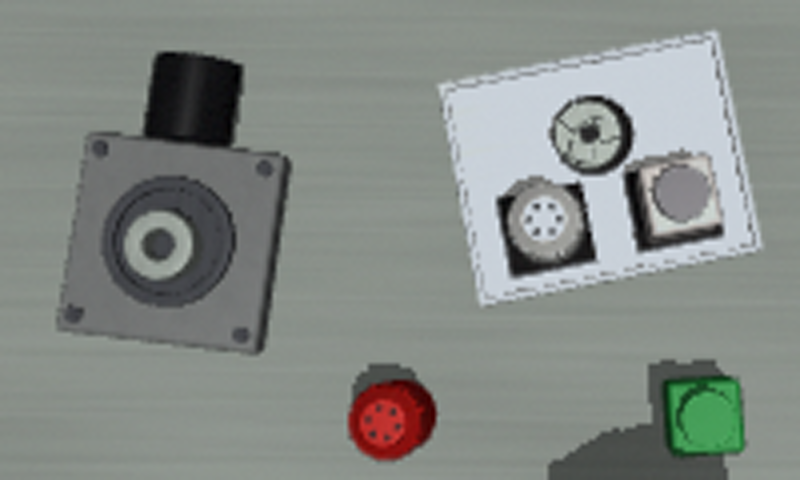

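View pics/crop0s.png

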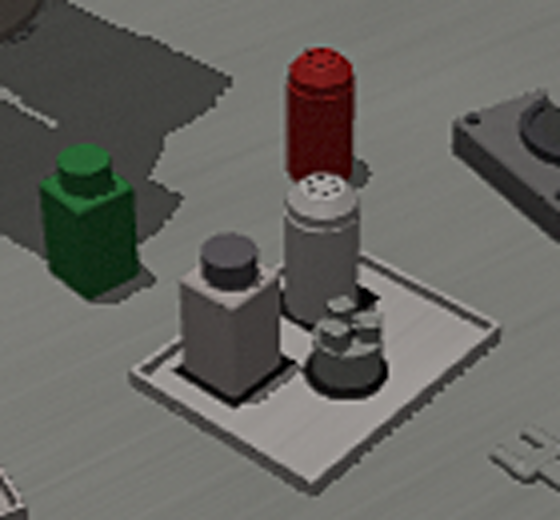

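The crops confirm it: the silver shaker (crop 545,220) is at front left in the rack, the white bottle (crop 680,195) at front right, and the coupling with three claws (crop 590,133) behind them. The red and green look-alikes stand on the bench. Next I'll measure.

```bash
cat > meas.py <<'E'
from h import *
from scipy.optimize import least_squares
def circ(xy,r,x0):
    f=lambda a:np.hypot(xy[:,0]-a[0],xy[:,1]-a[1])-r
    s=least_squares(f,x0,loss='soft_l1',f_scale=.001);return s.x.round(4),np.sqrt(np.median(f(s.x)**2)).round(4)
def sel(q,x,y,R,z0,z1):
    return q[(np.hypot(q[...,0]-x,q[...,1]-y)<R)&(q[...,2]>z0)&(q[...,2]<z1)]
E
python3 - <<'E'
from meas import *
c=load('top','0');s=load('scene','0');P=pts(c);S=pts(s)
def rep(nm,x,y,R,z0,z1,r=None):
    for t,q in(('top',P),('scn',S)):
        a=sel(q,x,y,R,z0,z1)
        if len(a)<5: print(nm,t,len(a));continue
        o=circ(a[:,:2],r,(x,y)) if r else ''
        rc=cv2.minAreaRect(a[:,:2].astype(np.float32)*1000)
        print(nm,t,len(a),'circ',o,'rect',np.round(rc[0],1),np.round(rc[1],1),round(rc[2],1),'zmed',np.median(a[:,2]).round(4))
rep('shaker side',.515,.022,.035,.02,.078,.024)
rep('shaker top',.515,.022,.012,.09,.11)
rep('bottle side',.53,-.058,.038,.02,.072)
rep('bottle shoulder',.53,-.058,.038,.074,.088)
rep('bottle captop',.53,-.058,.03,.093,.11)
rep('coup side',.575,-.004,.03,.01,.03,.022)
rep('coup top',.575,-.004,.03,.04,.06)
rep('collar top',.504,.265,.03,.058,.075)
rep('collar side',.504,.265,.03,.042,.06,.022)
rep('seat rim',.504,.265,.05,.037,.045)
rep('drive top',.504,.265,.1,.025,.033)
rep('tray rim',.468,-.317,.14,.015,.028)
rep('tray floor',.468,-.317,.12,.001,.009)
rep('rack rim',.54,-.01,.13,.0085,.016)
rep('rack floor',.54,-.01,.12,.0025,.007)
E
```

```text
shaker side top 22 circ (array([0.5175, 0.0231]), np.float64(0.0001)) rect [501.8  22. ] [16.8 44.7] 2.5 zmed 0.0496
shaker side scn 325 circ (array([0.5159, 0.0243]), np.float64(0.0008)) rect [527.9  15.9] [46.5 27.7] 54.4 zmed 0.0498
shaker top top 76 circ  rect [514.4  21.9] [22.2 19.6] 0.9 zmed 0.0988
shaker top scn 43 circ  rect [515.9  22. ] [20.5 20.8] 70.1 zmed 0.0989
bottle side top 33 circ  rect [521.8 -50.3] [58.5 27.8] 52.9 zmed 0.0466
bottle side scn 397 circ  rect [547.  -70.1] [60.1 34. ] 56.7 zmed 0.0458
bottle shoulder top 185 circ  rect [534.2 -61.2] [45.7 46.1] 12.4 zmed 0.0796
bottle shoulder scn 170 circ  rect [536.4 -62.9] [47.6 45.5] 17.7 zmed 0.0793
bottle captop top 143 circ  rect [533.8 -61. ] [31.2 31.3] 45.9 zmed 0.0992
bottle captop scn 118 circ  rect [534.3 -61.6] [31.1 34.3] 54.1 zmed 0.0984
coup side top 27 circ (array([ 0.5781, -0.0028]), np.float64(0.0009)) rect [5.745e+02 4.000e-01] [38.7 34.9] 14.7 zmed 0.0286
coup side scn 108 circ (array([ 0.5762, -0.0015]), np.float64(0.0007)) rect [582.4  -8. ] [41.1 30.2] 28.7 zmed 0.0206
coup top top 91 circ 
[... 693 characters left out ...]
 157.7] 83.6 zmed 0.0299
drive top scn 611 circ  rect [518.7 264.7] [133.4 163.6] 83.4 zmed 0.0298
tray rim top 500 circ  rect [ 467.8 -314.8] [191.9 190. ] 82.7 zmed 0.0197
tray rim scn 633 circ  rect [ 466.7 -313.4] [190.2 196. ] 82.6 zmed 0.0184
tray floor top 4770 circ  rect [ 468.  -316.6] [236.2 238. ] 0.7 zmed 0.0042
tray floor scn 4245 circ  rect [ 471.6 -318.4] [235.9 231.7] 63.6 zmed 0.0037
rack rim top 459 circ  rect [558.6 -10.9] [150.3 190.3] 11.9 zmed 0.0116
rack rim scn 456 circ  rect [524.  -16.7] [223.1 195.2] 11.8 zmed 0.0114
rack floor top 2190 circ  rect [540.6  -8.9] [234.8 237.6] 3.6 zmed 0.0042
rack floor scn 1334 circ  rect [551.3 -15. ] [233.8 210.5] 57.2 zmed 0.0041
```

Shaker (0.516,0.023) and bottle (0.534,-0.061, yaw 12.4°) agree with the rack frame prediction (rack 0.5586,-0.0109, yaw 11.9°). Coupling is at (0.577,-0.003), seat (0.504,0.265), collar (0.4997,0.265) and tray (0.4675,-0.315, yaw -7.3°). The heights match too. Moving above the shaker.

Call:
{"method": "step_arm", "body": {"series": [[0.7,0.57,0.86,0,-0.07],[0.7,0.57,0.86,0,-0.07],[0.7,0.57,0.86,0,-0.07],[0.7,0.57,0.86,0,-0.07],[0.7,0.57,0.86,0,-0.07],[0.7,0.57,0.86,0,-0.07],[0.7,0.57,0.86,0,-0.07],[0.7,0.57,0.86,0,-0.07],[0.7,0.57,0.86,0,-0.07],[0.7,0.57,0.86,0,-0.07],[0.7,0.57,0.86,0,-0.07],[0.7,0.57,0.86,0,-0.07]], "squeeze": 15}}

```text
time: 1.3
tool_pos: [0.3478, -0.2354, 0.2435]
tool_rot: [-3.141, 0.0, 0.275]
contact_force: [-0.1, -0.1, 0.5]
opening: 0.0645
```

Call:
{"method": "step_arm", "body": {"series": [[0.7,0.57,0.86,0,-0.07],[0.7,0.57,0.86,0,-0.07],[0.7,0.57,0.86,0,-0.07],[0.7,0.57,0.86,0,-0.07],[0.7,0.57,0.86,0,-0.07],[0.7,0.57,0.86,0,-0.07],[0.7,0.57,0.86,0,-0.07],[0.7,0.57,0.86,0,-0.07],[0.7,0.57,0.86,0,-0.07],[0.7,0.57,0.86,0,-0.07],[0.7,0.57,0.86,0,-0.07],[0.7,0.57,0.86,0,-0.07]]}}

```text
time: 2.5
tool_pos: [0.5188, 0.0225, 0.2434]
tool_rot: [-3.141, 0.001, 0.208]
contact_force: [-0.1, -0.2, -0.4]
opening: 0.0651
```

Call:
{"method": "step_arm", "body": {"series": [[0.7,0,0,0,0],[0.7,0,0,0,0],[0.7,0,0,0,0]]}}

```text
time: 2.8
tool_pos: [0.518, 0.0209, 0.2435]
tool_rot: [3.141, 0.001, 0.208]
contact_force: [-0.1, -0.4, 0.0]
opening: 0.0643
```

Call:
{"method": "step_arm", "body": {"series": [[0.7,-0.08,0.08,-0.9,0],[0.7,0,0,-0.9,0],[0.7,0,0,-0.9,0],[0.7,0,0,-0.9,0],[0.7,0,0,-0.9,0],[0.7,0,0,-0.9,0],[0.7,0,0,-0.7,0],[0.7,0,0,-0.5,0],[0.7,0,0,-0.3,0],[0.7,0,0,-0.2,0],[0.7,0,0,0,0],[0.7,0,0,0,0]]}}

```text
time: 4.0
tool_pos: [0.5169, 0.0234, 0.0668]
tool_rot: [3.141, -0.001, 0.208]
contact_force: [0.4, 0.1, 0.2]
opening: 0.0642
```

Call:
{"method": "step_arm", "body": {"series": [[0.5,0,0,0,0],[0.4,0,0,0,0],[0.4,0,0,0,0],[0.4,0,0,0,0],[0.4,0,0,0,0]]}}

```text
time: 4.5
tool_pos: [0.5167, 0.0235, 0.0666]
tool_rot: [3.141, -0.001, 0.208]
contact_force: [-0.8, -0.6, 4.7]
opening: 0.0476
```

Call:
{"method": "step_arm", "body": {"series": [[0.4,0,0,0.3,0],[0.4,0,0,0.5,0],[0.4,0,0,0.8,0],[0.4,0,0,0.9,0],[0.4,0,0,0.9,0],[0.4,0,0,0.9,0],[0.4,0,0,0.7,0],[0.4,0,0,0.4,0],[0.4,0,-0.2,0.2,0],[0.4,0,-0.4,0,0],[0.4,0,-0.6,0,0],[0.4,0,-0.8,0,0]]}}

```text
time: 5.7
tool_pos: [0.5159, -0.0275, 0.2052]
tool_rot: [-3.141, 0.002, 0.209]
contact_force: [-0.5, -0.4, -1.9]
opening: 0.0474
```

Call:
{"method": "step_arm", "body": {"series": [[0.4,0,-0.9,0,0],[0.4,0,-0.9,0,0],[0.4,0,-0.9,0,0],[0.4,0,-0.9,0,0],[0.4,0,-0.9,0,0],[0.4,-0.16,-0.9,0,0],[0.4,0,-0.9,0,0],[0.4,0,-0.9,0,0],[0.4,0,-0.9,0,0],[0.4,0,-0.7,0,0],[0.4,0,-0.6,0,0],[0.4,0,-0.5,0,0]]}}

```text
time: 6.9
tool_pos: [0.5121, -0.2752, 0.2057]
tool_rot: [-3.141, 0.001, 0.208]
contact_force: [-0.5, -0.8, -2.1]
opening: 0.0475
```

Call:
{"method": "step_arm", "body": {"series": [[0.4,0,-0.06,0,0],[0.4,0,0,0,0],[0.4,0,0,0,0]]}}

```text
time: 7.2
tool_pos: [0.5125, -0.2747, 0.2062]
tool_rot: [-3.141, 0.0, 0.209]
contact_force: [-0.5, -0.3, -1.9]
opening: 0.0478
```

Call:
{"method": "step_arm", "body": {"series": [[0.4,0,0,-0.8,0],[0.4,0,0,-0.9,0],[0.4,0,0,-0.9,0],[0.4,0,0,-0.9,0],[0.4,0,0,-0.8,0],[0.4,0,0,-0.6,0],[0.4,0,0,-0.4,0],[0.4,0,0,-0.15,0],[0.4,0,0,-0.08,0],[0.4,0,0,-0.04,0],[0.4,0,0,0,0],[0.4,0,0,0,0]]}}

```text
time: 8.4
tool_pos: [0.5127, -0.2757, 0.0676]
tool_rot: [3.141, -0.001, 0.208]
contact_force: [0.6, -0.6, -2.5]
opening: 0.0475
```

Call:
{"method": "step_arm", "body": {"series": [[0.4,0,0,-0.04,0],[0.4,0,0,0,0],[0.4,0,0,-0.04,0],[0.4,0,0,0,0]]}}

```text
time: 8.8
tool_pos: [0.5128, -0.2758, 0.0665]
tool_rot: [3.14, -0.001, 0.208]
contact_force: [-2.9, 1.2, 9.1]
opening: 0.0472
```

Call:
{"method": "step_arm", "body": {"series": [[0.6,0,0,0,0],[0.7,0,0,0,0],[0.7,0,0,0,0],[0.7,0,0,0.3,0],[0.7,0,0,0.6,0],[0.7,0,0,0.9,0],[0.7,0,0,0.9,0],[0.7,0,0,0.9,0],[0.7,0,0,0.9,0],[0.7,0,0.3,0.5,0],[0.7,0,0.5,0,0],[0.7,0,0.7,0,0]]}}

```text
time: 10.0
tool_pos: [0.512, -0.2368, 0.1892]
tool_rot: [-3.141, 0.001, 0.208]
contact_force: [0.8, 0.4, 0.1]
opening: 0.0643
```

Call:
{"method": "step_arm", "body": {"series": [[0.7,0.1,0.9,0,0],[0.7,0.1,0.9,0,0],[0.7,0.1,0.9,0,0],[0.7,0.1,0.9,0,0.1],[0.7,0.1,0.9,0,0],[0.7,0.1,0.9,0,0],[0.7,0.1,0.8,0,0],[0.7,0.1,0.6,0,0],[0.7,0.1,0.3,0,0],[0.7,0,0,0,0],[0.7,0,0,0,0],[0.7,0,0,0,0]]}}

```text
time: 11.2
tool_pos: [0.5349, -0.0611, 0.1898]
tool_rot: [3.141, 0.0, 0.216]
contact_force: [-0.2, 0.1, -0.6]
opening: 0.0644
```

Run:
```python
from meas import *
c=cam('top','1');s=cam('scene','1')
for q in(pts(c),pts(s)):
    a=sel(q,.513,-.276,.035,.02,.078); print(len(a),circ(a[:,:2],.024,(.513,-.276)))
    a=sel(q,.513,-.276,.012,.09,.11); print(np.median(a,0))
```

```text
97 (array([ 0.5134, -0.2764]), np.float64(0.0002))
[ 0.51206204 -0.27656777  0.09932113]
407 (array([ 0.5118, -0.2749]), np.float64(0.0007))
[ 0.513637   -0.27566957  0.09863454]
```

View pics/scene_1.png

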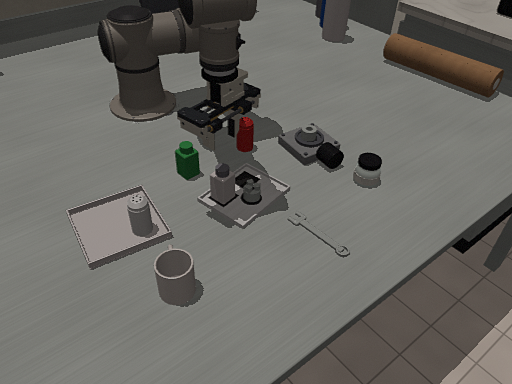

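The shaker stands upright in the tray at px (139,214), with its top at 0.099. The gripper is over the bottle at px (222,183).

Call:
{"method": "step_arm", "body": {"series": [[0.7,0,0,-0.8,0],[0.7,0,0,-0.9,0],[0.7,0,0,-0.9,0],[0.7,0,0,-0.9,0],[0.7,0,0,-0.7,0],[0.7,0,0,-0.4,0],[0.7,0,0,-0.2,0],[0.7,0,0,-0.1,0],[0.7,0,0,0,0],[0.7,0,0,0,0]]}}

```text
time: 12.3
tool_pos: [0.5355, -0.0606, 0.0682]
tool_rot: [3.141, -0.001, 0.216]
contact_force: [0.3, -0.7, -0.5]
opening: 0.0644
```

Call:
{"method": "step_arm", "body": {"series": [[0.55,0,0,0,0],[0.4,0,0,0,0],[0.4,0,0,0,0],[0.4,0,0,0,0],[0.4,0,0,0,0]]}}

```text
time: 12.8
tool_pos: [0.5352, -0.0605, 0.0678]
tool_rot: [3.141, -0.0, 0.216]
contact_force: [-0.3, -0.5, 2.5]
opening: 0.0457
```

Call:
{"method": "step_arm", "body": {"series": [[0.4,0,0,0.3,0],[0.4,0,0,0.5,0],[0.4,0,0,0.8,0],[0.4,0,0,0.9,0],[0.4,0,0,0.9,0],[0.4,0,0,0.9,0],[0.4,0,0,0.7,0],[0.4,0,0,0.4,0],[0.4,0,-0.2,0.2,0],[0.4,0,-0.4,0,0],[0.4,0,-0.6,0,0],[0.4,0,-0.8,0,0]]}}

```text
time: 14.0
tool_pos: [0.5345, -0.1114, 0.2065]
tool_rot: [-3.141, 0.002, 0.217]
contact_force: [-0.0, -1.0, -3.0]
opening: 0.0459
```

Call:
{"method": "step_arm", "body": {"series": [[0.4,-0.15,-0.9,0,0],[0.4,-0.15,-0.9,0,0],[0.4,-0.15,-0.9,0,0],[0.4,-0.15,-0.9,0,0],[0.4,-0.15,-0.9,0,0],[0.4,-0.15,-0.9,0,0],[0.4,-0.15,-0.9,0,0],[0.4,-0.15,-0.9,0,0],[0.4,-0.15,-0.9,0,0],[0.4,0,-0.9,0,0],[0.4,0,-0.7,0,0],[0.4,0,-0.4,0,0]]}}

```text
time: 15.2
tool_pos: [0.5, -0.3653, 0.206]
tool_rot: [-3.14, 0.002, 0.214]
contact_force: [-0.2, -0.2, -1.9]
opening: 0.0462
```

Call:
{"method": "step_arm", "body": {"series": [[0.4,0,0,0,0],[0.4,0,0,0,0],[0.4,0,0,0,0]]}}

```text
time: 15.5
tool_pos: [0.5012, -0.3621, 0.2073]
tool_rot: [-3.141, 0.0, 0.217]
contact_force: [0.2, 0.6, -2.1]
opening: 0.0459
```

Call:
{"method": "step_arm", "body": {"series": [[0.4,0,-0.1,-0.8,0],[0.4,0,0,-0.9,0],[0.4,0,0,-0.9,0],[0.4,0,0,-0.9,0],[0.4,0,0,-0.8,0],[0.4,0,0,-0.6,0],[0.4,0,0,-0.4,0],[0.4,0,0,-0.15,0],[0.4,0,0,-0.06,0],[0.4,0,0,-0.04,0],[0.4,0,0,0,0],[0.4,0,0,0,0]]}}

```text
time: 16.7
tool_pos: [0.5015, -0.3657, 0.0694]
tool_rot: [3.141, -0.001, 0.216]
contact_force: [0.6, 0.9, -3.0]
opening: 0.0461
```

Call:
{"method": "step_arm", "body": {"series": [[0.4,0,0,-0.04,0],[0.4,0,0,0,0]]}}

```text
time: 16.9
tool_pos: [0.5012, -0.3655, 0.0678]
tool_rot: [3.141, -0.0, 0.216]
contact_force: [-0.8, 0.5, -3.0]
opening: 0.0459
```

Call:
{"method": "step_arm", "body": {"series": [[0.4,0,0,-0.03,0],[0.4,0,0,0,0]]}}

```text
time: 17.1
tool_pos: [0.5013, -0.3656, 0.0677]
tool_rot: [3.141, -0.0, 0.216]
contact_force: [-1.5, 0.8, 3.9]
opening: 0.0459
```

Call:
{"method": "step_arm", "body": {"series": [[0.6,0,0,0,0],[0.7,0,0,0,0],[0.7,0,0,0,0],[0.7,0,0,0.3,0],[0.7,0,0,0.6,0],[0.7,0,0,0.9,0],[0.7,0,0,0.9,0],[0.7,0,0,0.9,0],[0.7,0,0,0.9,0],[0.7,0,0.3,0.8,0],[0.7,0,0.5,0,0],[0.7,0,0.7,0,0]]}}

```text
time: 18.3
tool_pos: [0.5011, -0.3276, 0.1996]
tool_rot: [3.141, -0.001, 0.216]
contact_force: [0.1, -0.2, -0.4]
opening: 0.0641
```

Call:
{"method": "step_arm", "body": {"series": [[0.7,0,0.9,0,-0.3],[0.7,0,0.9,0,-0.3],[0.7,0,0.9,0,-0.3],[0.7,0,0.9,0,-0.3],[0.7,0,0.9,0,-0.3],[0.7,0,0.9,0,-0.3],[0.7,0,0.9,0,-0.3],[0.7,0,0.9,0,-0.3],[0.7,0,0.9,0,-0.3],[0.7,0,0.9,0,-0.3],[0.7,0,0.9,0,-0.3],[0.7,0,0.9,0,-0.3]]}}

```text
time: 19.5
tool_pos: [0.5004, -0.0564, 0.1987]
tool_rot: [-3.141, 0.001, -0.072]
contact_force: [-0.1, -1.4, 1.0]
opening: 0.064
```

Call:
{"method": "step_arm", "body": {"series": [[0.7,0,0.9,0,-0.3],[0.7,0,0.9,0,-0.3],[0.7,0,0.9,0,0],[0.7,0,0.9,0,0],[0.7,0,0.9,0,0],[0.7,0,0.9,0,0],[0.7,0,0.9,0,0],[0.7,0,0.9,0,0],[0.7,0,0.9,0,0],[0.7,0,0.9,0,0],[0.7,0,0.9,0,0],[0.7,0,0.9,0,0]]}}

```text
time: 20.7
tool_pos: [0.5002, 0.2132, 0.1986]
tool_rot: [3.141, 0.001, -0.119]
contact_force: [0.7, -0.4, 0.1]
opening: 0.0643
```

Call:
{"method": "step_arm", "body": {"series": [[0.7,0,0.9,0,0],[0.7,0,0.7,0,0],[0.7,0,0.5,0,0],[0.7,0,0,0,0],[0.7,0,0,0,0],[0.7,0,0,0,0]]}}

```text
time: 21.3
tool_pos: [0.5012, 0.2637, 0.1993]
tool_rot: [3.141, 0.0, -0.12]
contact_force: [0.3, -0.4, 0.4]
opening: 0.0641
```

Run:
```python
from meas import *
c=cam('top','2');s=cam('scene','2')
for q in(pts(c),pts(s)):
    for x,y in((.513,-.276),(.5015,-.365)):
        a=sel(q,x,y,.012,.09,.11); print(np.median(a,0))
cv2.imwrite('pics/cmp2.png',np.hstack([c['pixels'][100:300,100:480],s['pixels'][100:300,50:430]]))
```

```text
[ 0.51322015 -0.27642922  0.09960295]
[ 0.50097458 -0.36518496  0.09953907]
[ 0.51377065 -0.27697631  0.09881466]
[ 0.50200863 -0.36547297  0.09859397]
```

View pics/cmp2.png

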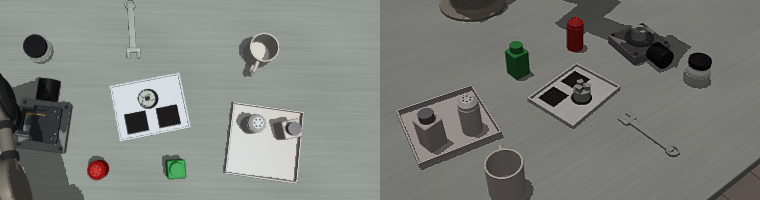

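Both stand upright in the tray, at crop (256,122) and (290,128), with the coupling untouched at (148,98). Now the collar.

Call:
{"method": "step_arm", "body": {"series": [[0.7,-0.04,0.04,-0.8,0],[0.7,0,0,-0.9,0],[0.7,0,0,-0.9,0],[0.7,0,0,-0.9,0],[0.7,0,0,-0.8,0],[0.7,0,0,-0.6,0],[0.7,0,0,-0.3,0],[0.7,0,0,-0.2,0],[0.7,0,0,-0.1,0],[0.7,0,0,0,0],[0.7,0,0,0,0]]}}

```text
time: 22.5
tool_pos: [0.5006, 0.2656, 0.0626]
tool_rot: [-3.141, -0.001, -0.12]
contact_force: [-0.2, 0.1, -0.6]
opening: 0.0644
```

Run:
```python
from meas import *
c=load('top','2');s=load('scene','2')
for q in(pts(c),pts(s)):
    a=sel(q,.577,-.003,.03,.008,.031);print(len(a),circ(a[:,:2],.022,(.577,-.003)))
    a=sel(q,.577,-.003,.03,.042,.05);print(len(a),cv2.minEnclosingCircle(a[:,:2].astype(np.float32)*1000),np.median(a[:,2]))
    a=sel(q,.517,.023,.015,.0,.05);print('pad z',np.median(a[:,2]))
```

```text
56 (array([ 0.5779, -0.0043]), np.float64(0.0034))
82 ((576.9312133789062, -2.6424801349639893), 19.613834381103516) 0.04611043567243012
pad z 0.004540176207439073
137 (array([ 0.5764, -0.0015]), np.float64(0.0008))
77 ((577.2909545898438, -3.3575034141540527), 20.468019485473633) 0.045524095295874645
pad z 0.004456498620560856
```

Call:
{"method": "step_arm", "body": {"series": [[0.7,0,0,-0.08,0],[0.6,0,0,0,0],[0.4,0,0,0,0],[0.35,0,0,0,0],[0.35,0,0,0,0],[0.35,0,0,0,0]], "squeeze": 20}}

```text
time: 23.1
tool_pos: [0.5003, 0.2656, 0.0601]
tool_rot: [3.142, -0.0, -0.12]
contact_force: [0.1, 0.0, 0.3]
opening: 0.0428
```

Call:
{"method": "step_arm", "body": {"series": [[0.35,0,0,0.2,0],[0.35,0,0,0.4,0],[0.35,0,0,0.6,0],[0.35,0,0,0.8,0],[0.35,0,0,0.9,0],[0.35,0,0,0.9,0],[0.35,0,0,0.9,0],[0.35,0,0,0.6,0],[0.35,0,-0.3,0.3,0],[0.35,0,-0.6,0,0],[0.35,0,-0.8,0,0],[0.35,0,-0.9,0,0]]}}

```text
time: 24.3
tool_pos: [0.4994, 0.1989, 0.199]
tool_rot: [3.14, 0.002, -0.119]
contact_force: [0.2, -0.1, -2.7]
opening: 0.0432
```

Call:
{"method": "step_arm", "body": {"series": [[0.35,-0.15,-0.9,0,0],[0.35,-0.15,-0.9,0,0],[0.35,-0.15,-0.9,0,0],[0.35,-0.15,-0.9,0,0],[0.35,-0.15,-0.9,0,0],[0.35,-0.15,-0.9,0,0],[0.35,-0.15,-0.9,0,0],[0.35,-0.15,-0.9,0,0],[0.35,-0.15,-0.9,0,0],[0.35,-0.15,-0.9,0,0],[0.35,-0.15,-0.9,0,0],[0.35,-0.15,-0.9,0,0]]}}

```text
time: 25.5
tool_pos: [0.4537, -0.071, 0.1991]
tool_rot: [-3.142, 0.002, -0.12]
contact_force: [0.6, 0.5, -2.8]
opening: 0.0433
```

Call:
{"method": "step_arm", "body": {"series": [[0.35,-0.15,-0.9,0,0],[0.35,-0.15,-0.9,0,0],[0.35,-0.15,-0.9,0,0],[0.35,-0.15,-0.9,0,0],[0.35,-0.15,-0.9,0,0],[0.35,-0.15,-0.9,0,0],[0.35,-0.15,-0.9,0,0],[0.35,-0.15,-0.9,0,0],[0.35,0,-0.9,0,0],[0.35,0,-0.9,0,0],[0.35,0,-0.6,0,0]]}}

```text
time: 26.6
tool_pos: [0.4237, -0.3111, 0.199]
tool_rot: [-3.141, 0.002, -0.121]
contact_force: [-0.4, -0.3, -2.6]
opening: 0.0433
```

Call:
{"method": "step_arm", "body": {"series": [[0.35,0,0,0,0],[0.35,0,0,0,0],[0.35,0,0,0,0],[0.35,0,0,0,0]]}}

```text
time: 27.0
tool_pos: [0.4252, -0.3086, 0.2]
tool_rot: [-3.141, 0.0, -0.119]
contact_force: [0.4, -0.3, -2.2]
opening: 0.043
```

Call:
{"method": "step_arm", "body": {"series": [[0.35,0,0,-0.7,0],[0.35,0,0,-0.9,0],[0.35,0,0,-0.9,0],[0.35,0,0,-0.9,0],[0.35,0,0,-0.9,0],[0.35,0,0,-0.9,0],[0.35,0,0,-0.7,0],[0.35,0,0,-0.4,0],[0.35,0,0,-0.25,0],[0.35,0,0,-0.12,0],[0.35,0,0,0,0],[0.35,0,0,0,0]]}}

```text
time: 28.2
tool_pos: [0.4256, -0.3098, 0.0339]
tool_rot: [3.141, -0.001, -0.12]
contact_force: [0.2, -0.2, -1.9]
opening: 0.0434
```

Call:
{"method": "step_arm", "body": {"series": [[0.35,0,0,-0.06,0],[0.35,0,0,-0.06,0],[0.35,0,0,0,0],[0.35,0,0,0,0]]}}

```text
time: 28.6
tool_pos: [0.4252, -0.3095, 0.0303]
tool_rot: [3.141, -0.0, -0.12]
contact_force: [-0.1, -0.0, -2.0]
opening: 0.0429
```

Call:
{"method": "step_arm", "body": {"series": [[0.35,0,0,-0.03,0],[0.35,0,0,0,0]]}}

```text
time: 28.8
tool_pos: [0.4253, -0.3095, 0.0301]
tool_rot: [3.141, -0.0, -0.12]
contact_force: [-1.3, 1.2, 4.7]
opening: 0.0432
```

Call:
{"method": "step_arm", "body": {"series": [[0.5,0,0,0,0],[0.7,0,0,0,0],[0.7,0,0,0,0],[0.7,0,0,0.4,0],[0.7,0,0,0.7,0],[0.7,0,0,0.9,0],[0.7,0,0,0.9,0],[0.7,0,0,0.9,0],[0.7,0,0,0.9,0],[0.7,0,0,0.9,0],[0.7,0,0,0.8,0],[0.7,0,0,0.4,0]]}}

```text
time: 30.0
tool_pos: [0.4257, -0.3099, 0.202]
tool_rot: [3.139, -0.003, -0.12]
contact_force: [0.8, -1.1, 0.7]
opening: 0.0644
```

Call:
{"method": "step_arm", "body": {"series": [[0.7,0.2,0.5,0,0.3],[0.7,0.5,0.9,0,0.4],[0.7,0.5,0.9,0,0.4],[0.7,0.5,0.9,0,0.4],[0.7,0.5,0.9,0,0.4],[0.7,0.5,0.9,0,0.4],[0.7,0.5,0.9,0,0.4],[0.7,0.5,0.9,0,0.4],[0.7,0.5,0.9,0,0.4],[0.7,0.5,0.9,0,0.3],[0.7,0.5,0.9,0,0.2],[0.7,0.5,0.9,0,0]]}}

```text
time: 31.2
tool_pos: [0.5674, -0.0473, 0.1981]
tool_rot: [-3.14, 0.002, 0.202]
contact_force: [-0.1, -0.9, 0.1]
opening: 0.0644
```

Call:
{"method": "step_arm", "body": {"series": [[0.7,0.4,0.9,0,0],[0.7,0,0.6,0,0],[0.7,0,0.36,0,0],[0.7,0,0,0,0],[0.7,0,0,0,0],[0.7,0,0,0,0]]}}

```text
time: 31.8
tool_pos: [0.5775, -0.0039, 0.1996]
tool_rot: [3.141, 0.0, 0.199]
contact_force: [-0.0, 0.2, 0.1]
opening: 0.0641
```

Run:
```python
from meas import *
c=cam('top','3');s=cam('scene','3')
for q in(pts(c),pts(s)):
    a=sel(q,.425,-.31,.03,.028,.045);print(len(a),np.median(a,0),cv2.minEnclosingCircle(a[:,:2].astype(np.float32)*1000))
    for x,y in((.513,-.276),(.5015,-.365)):
        a=sel(q,x,y,.012,.09,.11); print(np.median(a,0))
cv2.imwrite('pics/cmp3.png',np.hstack([c['pixels'][100:300,100:480],s['pixels'][100:300,50:430]]))
```

```text
188 [ 0.42608259 -0.30919797  0.0339405 ] ((425.8295593261719, -309.87200927734375), 22.03402328491211)
[ 0.51211588 -0.27640323  0.09940824]
[ 0.50092732 -0.36473847  0.09954732]
180 [ 0.42874074 -0.31018203  0.03319652] ((426.19189453125, -309.4349365234375), 23.43208122253418)
[ 0.51416643 -0.27561494  0.09889701]
[ 0.50175585 -0.36595492  0.09852415]
```

View pics/cmp3.png

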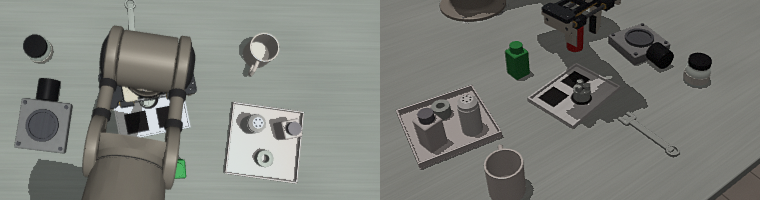

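The collar lies flat in the tray at crop (263,157), top at 0.034. The seat at (43,125) is empty and the coupling is below the gripper.

Call:
{"method": "step_arm", "body": {"series": [[0.7,0,0.03,-0.7,0],[0.7,0,0,-0.9,0],[0.7,0,0,-0.9,0],[0.7,0,0,-0.9,0],[0.7,0,0,-0.9,0],[0.7,0,0,-0.9,0],[0.7,0,0,-0.7,0],[0.7,0,0,-0.4,0],[0.7,0,0,-0.25,0],[0.7,0,0,-0.13,0],[0.7,0,0,0,0],[0.7,0,0,0,0]]}}

```text
time: 33.1
tool_pos: [0.5782, -0.0023, 0.0332]
tool_rot: [3.141, -0.001, 0.2]
contact_force: [0.2, 0.3, 0.7]
opening: 0.0646
```

Run:
```python
from meas import *
c=load('top','3');s=load('scene','3')
for q in(pts(c),pts(s)):
    a=sel(q,.504,.265,.05,.0375,.044);print(len(a),cv2.minEnclosingCircle(a[:,:2].astype(np.float32)*1000))
    a=sel(q,.504,.265,.03,.03,.037);print('floor',len(a),np.median(a,0))
```

```text
264 ((501.1795959472656, 266.1190185546875), 44.32957077026367)
floor 391 [0.50377892 0.26440629 0.03378489]
143 ((504.7074279785156, 264.39373779296875), 43.654380798339844)
floor 171 [0.50249015 0.26680018 0.03394279]
```

Seat axis is (0.504,0.265). Going down a touch more and gripping.

Call:
{"method": "step_arm", "body": {"series": [[0.7,-0.04,0,-0.06,0],[0.6,0,0,0,0],[0.4,0,0,0,0],[0.35,0,0,0,0],[0.35,0,0,0,0],[0.35,0,0,0,0]]}}

```text
time: 33.7
tool_pos: [0.5768, -0.0022, 0.0311]
tool_rot: [3.141, -0.0, 0.2]
contact_force: [-0.8, 0.2, 1.2]
opening: 0.0435
```

Call:
{"method": "step_arm", "body": {"series": [[0.35,0,0,0.2,0],[0.35,0,0,0.4,0],[0.35,0,0,0.6,0],[0.35,0,0,0.8,0],[0.35,0,0,0.9,0],[0.35,0,0,0.9,0],[0.35,0,0,0.9,0],[0.35,0,0,0.6,0],[0.35,0,0,0.3,0],[0.35,0,0,0,0],[0.35,0,0,0,0]]}}

```text
time: 34.8
tool_pos: [0.5763, -0.0022, 0.1704]
tool_rot: [-3.141, 0.001, 0.2]
contact_force: [-0.4, -0.2, -2.5]
opening: 0.0433
```

Call:
{"method": "step_arm", "body": {"series": [[0.35,-0.1,0.4,0,0],[0.35,-0.2,0.7,0,0],[0.35,-0.26,0.9,0,0],[0.35,-0.26,0.9,0,0],[0.35,-0.26,0.9,0,0],[0.35,-0.26,0.9,0,0],[0.35,-0.26,0.9,0,0],[0.35,-0.26,0.9,0,0],[0.35,-0.26,0.9,0,0],[0.35,-0.26,0.9,0,0],[0.35,-0.26,0.9,0,0],[0.35,-0.26,0.9,0,0]]}}

```text
time: 36.0
tool_pos: [0.5025, 0.2524, 0.1705]
tool_rot: [-3.141, 0.001, 0.201]
contact_force: [-0.6, 0.5, -2.5]
opening: 0.0432
```

Call:
{"method": "step_arm", "body": {"series": [[0.35,0,0.5,0,0],[0.35,0,0,0,0],[0.35,0,0,0,0],[0.35,0,0,0,0],[0.35,0,0,0,0]]}}

```text
time: 36.5
tool_pos: [0.5045, 0.2619, 0.171]
tool_rot: [3.141, 0.0, 0.199]
contact_force: [-0.5, -0.1, -2.5]
opening: 0.0437
```

Call:
{"method": "step_arm", "body": {"series": [[0.35,0,0.08,-0.6,0],[0.35,0,0,-0.8,0],[0.35,0,0,-0.9,0],[0.35,0,0,-0.8,0],[0.35,0,0,-0.6,0],[0.35,0,0,-0.3,0],[0.35,0,0,-0.2,0],[0.35,0,0,-0.1,0],[0.35,0,0,0,0],[0.35,0,0,0,0]]}}

```text
time: 37.5
tool_pos: [0.5047, 0.2649, 0.0642]
tool_rot: [-3.141, -0.001, 0.2]
contact_force: [-0.1, -0.4, -2.2]
opening: 0.0435
```

Call:
{"method": "step_arm", "body": {"series": [[0.35,0,0,-0.06,0],[0.35,0,0,-0.04,0],[0.35,0,0,-0.03,0],[0.35,0,0,0,0],[0.35,0,0,0,0]]}}

```text
time: 38.0
tool_pos: [0.5044, 0.2649, 0.0611]
tool_rot: [3.142, -0.001, 0.201]
contact_force: [-1.8, -1.0, 5.7]
opening: 0.0433
```

Call:
{"method": "step_arm", "body": {"series": [[0.5,0,0,0,0],[0.7,0,0,0,0],[0.7,0,0,0,0],[0.7,0,0,0.3,0],[0.7,0,0,0.6,0],[0.7,0,0,0.9,0],[0.7,0,0,0.9,0],[0.7,0,0,0.9,0],[0.7,0,0,0.9,0],[0.7,0,0,0.7,0],[0.7,0,-0.4,0.4,0],[0.7,0,-0.8,0,0.1]]}}

```text
time: 39.2
tool_pos: [0.5048, 0.2351, 0.202]
tool_rot: [-3.141, -0.003, 0.21]
contact_force: [-0.2, -0.1, -1.0]
opening: 0.0641
```

Call:
{"method": "step_arm", "body": {"series": [[0.7,0.03,-0.9,0,0],[0.7,0.03,-0.9,0,0],[0.7,0.03,-0.9,0,0],[0.7,0.03,-0.9,0,0],[0.7,0.03,-0.9,0,0],[0.7,0.03,-0.9,0,0],[0.7,0.03,-0.9,0,0],[0.7,0.03,-0.9,0,0],[0.7,0.03,-0.9,0,0],[0.7,0.03,-0.9,0,0],[0.7,0.04,-0.9,0,0],[0.7,0,-0.9,0,0]]}}

```text
time: 40.4
tool_pos: [0.5122, -0.0367, 0.2001]
tool_rot: [-3.142, 0.001, 0.208]
contact_force: [0.1, -0.5, -0.6]
opening: 0.0643
```

Call:
{"method": "step_arm", "body": {"series": [[0.7,0,-0.9,0,0],[0.7,0,-0.9,0,0],[0.7,0,-0.9,0,0],[0.7,0,-0.9,0,0],[0.7,0,-0.9,0,0],[0.7,0,-0.9,0,0],[0.7,0,-0.9,0,0],[0.7,0,-0.9,0,0],[0.7,0,-0.9,0,0],[0.7,0,-0.8,0,0],[0.7,0,-0.6,0,0],[0.7,0,-0.1,0,0]]}}

```text
time: 41.6
tool_pos: [0.5124, -0.2769, 0.2]
tool_rot: [3.141, 0.0, 0.207]
contact_force: [-0.1, -1.0, -0.8]
opening: 0.0648
```

Call:
{"method": "step_arm", "body": {"series": [[0.7,0,0,0,0],[0.7,0,0,0,0],[0.7,0,0,0,0]]}}

```text
time: 41.9
tool_pos: [0.5129, -0.2743, 0.2003]
tool_rot: [-3.141, 0.0, 0.209]
contact_force: [0.4, 0.3, 0.3]
opening: 0.0645
```

Run:
```python
from meas import *
c=cam('top','4');s=cam('scene','4')
for q in(pts(c),pts(s)):
    a=sel(q,.504,.265,.03,.069,.085);print(len(a),np.median(a,0),cv2.minEnclosingCircle(a[:,:2].astype(np.float32)*1000))
    a=sel(q,.504,.265,.03,.042,.06);print(len(a),circ(a[:,:2],.022,(.504,.265)))
cv2.imwrite('pics/cmp4.png',np.hstack([c['pixels'][100:300,100:480],s['pixels'][100:300,50:430]]))
```

```text
107 [0.50665155 0.26657831 0.07581637] ((504.8345642089844, 263.9582824707031), 20.527040481567383)
48 (array([0.5041, 0.2649]), np.float64(0.0009))
73 [0.50755279 0.26533527 0.07468686] ((503.34832763671875, 261.49346923828125), 23.97992706298828)
79 (array([0.5038, 0.2655]), np.float64(0.001))
```

View pics/cmp4.png

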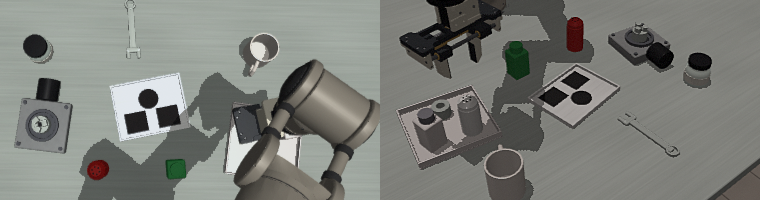

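The coupling sits in the seat at crop (42,124), claws up, top at 0.0758, centred within about 1 mm. Now the shaker goes back.

Call:
{"method": "step_arm", "body": {"series": [[0.7,0,-0.03,-0.7,0],[0.7,0,0,-0.9,0],[0.7,0,0,-0.9,0],[0.7,0,0,-0.9,0],[0.7,0,0,-0.8,0],[0.7,0,0,-0.6,0],[0.7,0,0,-0.3,0],[0.7,0,0,-0.2,0],[0.7,0,0,-0.03,0],[0.7,0,0,0,0],[0.7,0,0,0,0]], "squeeze": 15}}

```text
time: 43.1
tool_pos: [0.5131, -0.2762, 0.0678]
tool_rot: [3.14, -0.001, 0.208]
contact_force: [-0.1, 0.7, 0.5]
opening: 0.0642
```

Call:
{"method": "step_arm", "body": {"series": [[0.5,0,0,0,0],[0.4,0,0,0,0],[0.4,0,0,0,0],[0.4,0,0,0,0],[0.4,0,0,0,0]]}}

```text
time: 43.6
tool_pos: [0.5129, -0.276, 0.0673]
tool_rot: [3.141, -0.0, 0.208]
contact_force: [0.0, 1.2, 2.6]
opening: 0.0477
```

Call:
{"method": "step_arm", "body": {"series": [[0.4,0,0,0.3,0],[0.4,0,0,0.5,0],[0.4,0,0,0.8,0],[0.4,0,0,0.9,0],[0.4,0,0,0.9,0],[0.4,0,0,0.9,0],[0.4,0,0,0.7,0],[0.4,0,0,0.4,0],[0.4,0,0.2,0.2,0],[0.4,0,0.4,0,0],[0.4,0,0.6,0,0],[0.4,0,0.8,0,0]]}}

```text
time: 44.8
tool_pos: [0.5121, -0.2245, 0.2058]
tool_rot: [-3.14, 0.002, 0.208]
contact_force: [-0.5, 0.5, -2.4]
opening: 0.0478
```

Call:
{"method": "step_arm", "body": {"series": [[0.4,0,0.9,0,0],[0.4,0,0.9,0,0],[0.4,0,0.9,0,0],[0.4,0,0.9,0,0],[0.4,0,0.9,0,0],[0.4,0.16,0.9,0,0],[0.4,0,0.9,0,0],[0.4,0,0.9,0,0],[0.4,0,0.9,0,0],[0.4,0,0.8,0,0],[0.4,0,0.6,0,0],[0.4,0,0.5,0,0]]}}

```text
time: 46.0
tool_pos: [0.516, 0.0257, 0.2064]
tool_rot: [-3.141, 0.001, 0.21]
contact_force: [0.3, 0.3, -1.8]
opening: 0.0474
```

Call:
{"method": "step_arm", "body": {"series": [[0.4,0,0,0,0],[0.4,0,0,0,0],[0.4,0,0,0,0],[0.4,0,0,0,0]]}}

```text
time: 46.4
tool_pos: [0.5168, 0.0233, 0.2069]
tool_rot: [3.141, 0.0, 0.207]
contact_force: [-0.5, 0.3, -1.3]
opening: 0.0476
```

Call:
{"method": "step_arm", "body": {"series": [[0.4,0,0,-0.7,0],[0.4,0,0,-0.9,0],[0.4,0,0,-0.9,0],[0.4,0,0,-0.9,0],[0.4,0,0,-0.8,0],[0.4,0,0,-0.6,0],[0.4,0,0,-0.4,0],[0.4,0,0,-0.15,0],[0.4,0,0,-0.08,0],[0.4,0,0,-0.04,0],[0.4,0,0,0,0],[0.4,0,0,0,0]]}}

```text
time: 47.6
tool_pos: [0.5171, 0.024, 0.0708]
tool_rot: [3.141, -0.001, 0.208]
contact_force: [-0.3, -1.0, -2.3]
opening: 0.0474
```

Call:
{"method": "step_arm", "body": {"series": [[0.4,0,0,-0.06,0],[0.4,0,0,-0.04,0],[0.4,0,0,0,0],[0.4,0,0,0,0]]}}

```text
time: 48.0
tool_pos: [0.5167, 0.024, 0.0677]
tool_rot: [3.142, 0.0, 0.208]
contact_force: [-0.2, -0.0, -2.2]
opening: 0.0476
```

Call:
{"method": "step_arm", "body": {"series": [[0.4,0,0,-0.03,0],[0.4,0,0,0,0]]}}

```text
time: 48.2
tool_pos: [0.5169, 0.0241, 0.0672]
tool_rot: [3.141, -0.0, 0.208]
contact_force: [-0.1, 0.0, 2.2]
opening: 0.0474
```

Call:
{"method": "step_arm", "body": {"series": [[0.5,0,0,-0.01,0],[0.7,0,0,0,0],[0.7,0,0,0,0],[0.7,0,0,0.3,0],[0.7,0,0,0.6,0],[0.7,0,0,0.9,0],[0.7,0,0,0.9,0],[0.7,0,0,0.9,0],[0.7,0,0,0.9,0],[0.7,0,0,0.6,0],[0.7,0,-0.4,0.2,0],[0.7,0,-0.8,0,0.1]]}}

```text
time: 49.4
tool_pos: [0.517, -0.006, 0.2002]
tool_rot: [3.141, -0.002, 0.218]
contact_force: [0.0, -0.0, 0.2]
opening: 0.0644
```

Call:
{"method": "step_arm", "body": {"series": [[0.7,-0.06,-0.9,0,0],[0.7,-0.06,-0.9,0,0],[0.7,-0.06,-0.9,0,0],[0.7,-0.06,-0.9,0,0],[0.7,-0.06,-0.9,0,0],[0.7,-0.06,-0.9,0,0],[0.7,-0.06,-0.9,0,0],[0.7,-0.06,-0.9,0,0],[0.7,-0.06,-0.9,0,0],[0.7,-0.08,-0.9,0,0],[0.7,0,-0.9,0,0],[0.7,0,-0.9,0,0]]}}

```text
time: 50.6
tool_pos: [0.5004, -0.2774, 0.1986]
tool_rot: [-3.141, 0.001, 0.216]
contact_force: [0.3, -1.1, 0.1]
opening: 0.0646
```

Call:
{"method": "step_arm", "body": {"series": [[0.7,0,-0.9,0,0],[0.7,0,-0.9,0,0],[0.7,0,-0.9,0,0],[0.7,0,-0.7,0,0],[0.7,0,-0.2,0,0],[0.7,0,0,0,0],[0.7,0,0,0,0],[0.7,0,0,0,0]]}}

```text
time: 51.4
tool_pos: [0.5013, -0.3651, 0.1993]
tool_rot: [-3.141, 0.0, 0.217]
contact_force: [-0.2, -0.4, -0.4]
opening: 0.0641
```

Call:
{"method": "step_arm", "body": {"series": [[0.7,0,0,-0.7,0],[0.7,0,0,-0.9,0],[0.7,0,0,-0.9,0],[0.7,0,0,-0.9,0],[0.7,0,0,-0.8,0],[0.7,0,0,-0.6,0],[0.7,0,0,-0.3,0],[0.7,0,0,-0.15,0],[0.7,0,0,-0.02,0],[0.7,0,0,0,0],[0.7,0,0,0,0]]}}

```text
time: 52.5
tool_pos: [0.5016, -0.3662, 0.0683]
tool_rot: [3.14, -0.001, 0.216]
contact_force: [0.4, 0.5, 0.1]
opening: 0.0644
```

Call:
{"method": "step_arm", "body": {"series": [[0.5,0,0,0,0],[0.4,0,0,0,0],[0.4,0,0,0,0],[0.4,0,0,0,0],[0.4,0,0,0,0]]}}

```text
time: 53.0
tool_pos: [0.5013, -0.366, 0.0677]
tool_rot: [3.141, -0.0, 0.216]
contact_force: [-0.2, 1.2, 2.3]
opening: 0.0458
```

Call:
{"method": "step_arm", "body": {"series": [[0.4,0,0,0.3,0],[0.4,0,0,0.5,0],[0.4,0,0,0.8,0],[0.4,0,0,0.9,0],[0.4,0,0,0.9,0],[0.4,0,0,0.9,0],[0.4,0,0,0.7,0],[0.4,0,0,0.4,0],[0.4,0,0.2,0.2,0],[0.4,0,0.4,0,0],[0.4,0,0.6,0,0],[0.4,0,0.8,0,0]]}}

```text
time: 54.2
tool_pos: [0.5007, -0.3144, 0.2062]
tool_rot: [-3.14, 0.001, 0.216]
contact_force: [0.2, 0.8, -1.8]
opening: 0.046
```

Call:
{"method": "step_arm", "body": {"series": [[0.4,0.15,0.9,0,0],[0.4,0.15,0.9,0,0],[0.4,0.15,0.9,0,0],[0.4,0.15,0.9,0,0],[0.4,0.15,0.9,0,0],[0.4,0.15,0.9,0,0],[0.4,0.15,0.9,0,0],[0.4,0.15,0.9,0,0],[0.4,0.15,0.9,0,0],[0.4,0,0.9,0,0],[0.4,0,0.8,0,0],[0.4,0,0.4,0,0]]}}

```text
time: 55.4
tool_pos: [0.5339, -0.0583, 0.2067]
tool_rot: [-3.14, 0.002, 0.219]
contact_force: [0.4, -0.3, -2.2]
opening: 0.046
```

Call:
{"method": "step_arm", "body": {"series": [[0.4,0,0,0,0],[0.4,0,0,0,0],[0.4,0,0,0,0],[0.4,0,0,0,0]]}}

```text
time: 55.8
tool_pos: [0.5349, -0.0618, 0.2074]
tool_rot: [3.141, 0.0, 0.215]
contact_force: [0.2, 0.4, -2.5]
opening: 0.0458
```

Call:
{"method": "step_arm", "body": {"series": [[0.4,0,0.03,-0.7,0],[0.4,0,0,-0.9,0],[0.4,0,0,-0.9,0],[0.4,0,0,-0.9,0],[0.4,0,0,-0.8,0],[0.4,0,0,-0.6,0],[0.4,0,0,-0.4,0],[0.4,0,0,-0.15,0],[0.4,0,0,-0.08,0],[0.4,0,0,-0.04,0],[0.4,0,0,0,0],[0.4,0,0,0,0]]}}

```text
time: 57.0
tool_pos: [0.5353, -0.0603, 0.0713]
tool_rot: [3.141, -0.001, 0.216]
contact_force: [0.1, 0.4, -1.8]
opening: 0.046
```

Call:
{"method": "step_arm", "body": {"series": [[0.4,0,0,-0.05,0],[0.4,0,0,-0.04,0],[0.4,0,0,0,0],[0.4,0,0,0,0]]}}

```text
time: 57.4
tool_pos: [0.535, -0.0602, 0.0685]
tool_rot: [3.142, 0.0, 0.216]
contact_force: [0.1, -0.2, -2.0]
opening: 0.0462
```

Call:
{"method": "step_arm", "body": {"series": [[0.4,0,0,-0.03,0],[0.4,0,0,0,0]]}}

```text
time: 57.6
tool_pos: [0.535, -0.0602, 0.0677]
tool_rot: [3.142, 0.0, 0.216]
contact_force: [0.9, 0.2, -2.0]
opening: 0.0459
```

Call:
{"method": "step_arm", "body": {"series": [[0.4,0,0,-0.02,0],[0.4,0,0,0,0]]}}

```text
time: 57.8
tool_pos: [0.535, -0.0602, 0.0677]
tool_rot: [3.141, -0.0, 0.216]
contact_force: [-1.6, 1.5, 2.9]
opening: 0.0462
```

Contact. Releasing, lifting and backing away to clear the views.

Call:
{"method": "step_arm", "body": {"series": [[0.5,0,0,0,0],[0.7,0,0,0,0],[0.7,0,0,0,0],[0.7,0,0,0.3,0],[0.7,0,0,0.6,0],[0.7,0,0,0.9,0],[0.7,0,0,0.9,0],[0.7,0,0,0.9,0],[0.7,0,0,0.9,0],[0.7,0,0,0.9,0],[0.7,0,0,0.9,0],[0.7,0,0,0.4,0]]}}

```text
time: 59.0
tool_pos: [0.5358, -0.0604, 0.2373]
tool_rot: [3.14, -0.003, 0.216]
contact_force: [0.7, 0.4, -0.1]
opening: 0.0646
```

Call:
{"method": "step_arm", "body": {"series": [[0.7,-0.3,-0.4,0,0],[0.7,-0.5,-0.7,0,0],[0.7,-0.6,-0.9,0,0],[0.7,-0.6,-0.9,0,0],[0.7,-0.6,-0.9,0,0],[0.7,-0.6,-0.9,0,0],[0.7,-0.6,-0.9,0,0],[0.7,-0.6,-0.9,0,0],[0.7,-0.6,-0.9,0,0],[0.7,-0.6,-0.9,0,0],[0.7,-0.6,-0.9,0,0],[0.7,-0.6,-0.9,0,0]]}}

```text
time: 60.2
tool_pos: [0.3631, -0.3133, 0.2334]
tool_rot: [-3.14, 0.001, 0.216]
contact_force: [0.7, 0.4, -1.2]
opening: 0.0645
```

Call:
{"method": "step_arm", "body": {"series": [[0.7,-0.5,-0.9,0,0],[0.7,-0.5,-0.9,0,0],[0.7,-0.5,-0.9,0,0],[0.7,-0.5,-0.9,0,0],[0.7,-0.5,-0.9,0,0],[0.7,0,-0.6,0,0],[0.7,0,-0.3,0,0],[0.7,0,0,0,0],[0.7,0,0,0,0],[0.7,0,0,0,0]]}}

```text
time: 61.2
tool_pos: [0.3026, -0.4468, 0.2345]
tool_rot: [-3.141, 0.0, 0.217]
contact_force: [0.5, -0.6, -0.1]
opening: 0.0644
```

Run:
```python
from meas import *
c=cam('top','5');s=cam('scene','5')
for t in '05':
  for n in('top','scene'):
    q=pts(load(n,t));print(t,n)
    a=sel(q,.516,.023,.035,.02,.078);print(' shk',circ(a[:,:2],.024,(.516,.023)),np.median(sel(q,.515,.022,.012,.09,.11),0).round(4))
    a=sel(q,.534,-.061,.03,.093,.11);print(' cap',np.round(cv2.minEnclosingCircle(a[:,:2].astype(np.float32)*1000)[0],1),np.median(a[:,2]).round(4))
    a=sel(q,.425,-.31,.03,.028,.045)
    if t=='5': print(' collar',np.median(a,0)); a=sel(q,.504,.265,.03,.069,.085);print(' coup',np.median(a[:,2]))
cv2.imwrite('pics/cmp5.png',np.hstack([c['pixels'][90:300,90:480],s['pixels'][90:300,50:430]]))
```

```text
0 top
 shk (array([0.5175, 0.0231]), np.float64(0.0001)) [0.5153 0.0219 0.0988]
 cap [534.6 -61.4] 0.0992
0 scene
 shk (array([0.5159, 0.0243]), np.float64(0.0008)) [0.5157 0.0214 0.0989]
 cap [533.9 -60.4] 0.0984
5 top
 shk (array([0.5174, 0.024 ]), np.float64(0.0001)) [0.5154 0.0219 0.0986]
 cap [533.8 -60.6] 0.099
 collar [ 0.42594993 -0.30823023  0.03419662]
 coup 0.0758026529942516
5 scene
 shk (array([0.5159, 0.025 ]), np.float64(0.0008)) [0.5143 0.0195 0.0986]
 cap [534.5 -61.6] 0.0987
 collar [ 0.42906241 -0.30979502  0.03316963]
 coup 0.07524887111244899
```

View pics/cmp5.png

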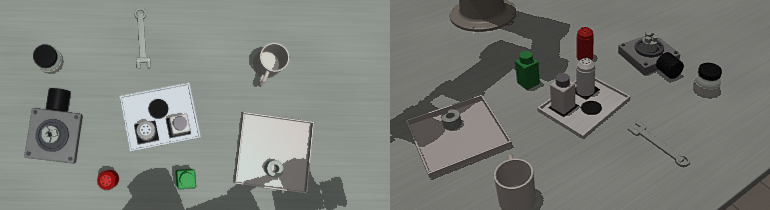

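The picture shows the shaker at (146,130) and the bottle at (178,124) back upright in the rack, the collar at (273,168) in the tray and the coupling at (50,135) in the seat. The bystanders haven't moved. Handing in.

```bash
python3 -c "
from cell import hand_in;print(hand_in())"
```

```text
the job is handed in; nothing more can be done
None
```

The job is handed in: the coupling is in the drive's seat with its claws up, and the collar lies flat in the white tray. The shaker and the bottle are back upright in the rack. I moved both into the tray first, before touching the coupling.

Last checks, from both cameras at about 61 s of the 128 s allowed:
- **Coupling:** about 1 mm from the seat axis, measured just after it was set down. Its top was still at 0.075–0.076 m at the end, so it is on the seat floor.
- **Collar:** its top is at 0.033–0.034 m, so it is flat on the tray floor.
- **Shaker and bottle:** both upright and within about 1–2 mm of where they stood at the start.
- **Bystanders and look-alikes:** the wrench, jar, mug and the red and green look-alikes looked unmoved in the pictures. I did not measure them.
- **Robot:** the arm is clear of everything.

No check failed. The two cameras differed by 1–3 mm, mostly within their stated calibration accuracy.

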